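Set the straightedge to the cuff blank and switch on the magnetic plate

ROBOT

A 6-joint arm with a two-finger parallel gripper is mounted at the origin on the work surface. World frame = base frame: x ahead of the robot, y to its left, z up, the work surface at z = 0. Lengths are in m, angles in rad, forces in N, time in s.
With the tool pointing down it reaches from about 0.275 to 0.725 m from the base axis. Payload 5.6 kg.
Tool frame: the origin (TCP) lies at the very end of the fingers, on their centre line; the grasp point (between the pads) lies 19 mm behind it; z points along the fingers, y is the line along which they close (so a half turn about z gives the same grasp; the last joint's range is limited). The gripper opens to 85 mm and grips with 20 to 120 N. Pads are 22 mm wide; open, the fingers measure 114 mm over their backs; the gripper's body (76 mm by 85 mm) begins 54 mm behind the grasp point. The pads swing forward as they close: fully open they stand 13 mm farther back than shut.
Start: joints at [1.513, 0.255, 0.108, 0, -1.424, -0.285], TCP at [0.185, 0.518, 0.231] pointing down, gripper open.
Joint ranges: [-2.95, 2.95], [-1.21, 1.97], [-1.09, 1.5], [-2.87, 1.71], [-2.94, -0.07], [-3.05, 3.05]. Speed limits (rad/s): [2.57, 2.57, 3.14, 3.14, 3.14, 3.14].

INTERFACE

Orientations are given as a unit quaternion [w, x, y, z].
In Python, from station import r gives the robot as it stands.
- The arm moves only by the tool play_rows, never from a script. Its arguments are lists of equal length, an entry for each row: "hand": the finger opening in cm, from 0 to 8.54; "translation": the shift along the tool's x, y, z in cm, a list of three; "twist": the turn about the tool's z in rad. A call has 1 to 12 rows; each row shifts and turns the commanded pose from where the row before left it, along the tool's axes as they then stand; what a row does not reach is not made up. A row lasts 1/8 s, in which the tool goes at most 62.5 mm and 10.7 degrees, less where a joint would pass 70% of its speed; a pose out of reach is approached as far as the arm can. A call is refused whole if a number of a shift passes 6.25 or a number of a turn 0.188, either way. A call with a gripper value outside its range is refused whole. The fingers move at their own pace and stop on an object; "grip_force" is the grip in N (left out, the last holds). Time passes only in rows, so rows that do not move let the fingers close. It gives the time, the measured TCP pose, the force, the opening and the grip force at its end, in the units of the state.
- r.read_state(): the state, without advancing time (a new reading comes with each control period).
- r.camera(name): name is "scene" or "side" or "wrist"; returns (picture, depth): 400x640x3 uint8, blue, green, red; 400x640 float32, m along the optical axis (not along the pixel's ray), 0 where there is no reading.
- r.camera_params(name): a dict with "fov_y" (degrees; the focal length in pixels is half the picture's height over the tangent of half this angle, whatever the lens; pixels are square), "cx", "cy" (the principal point, pixels), "R" (3x3) and "t" (3): a world point X has camera coordinates R X + t. Camera axes: x right, y down, z forward; pixel columns grow to the right and rows downward; lengths in m; the calibration is good to about 2 mm. A picture is of the moment at which its call begins: read the wrist's pose just before it. camera_params takes no time and is no camera call; for the wrist camera it gives the pose at the moment of the call.
- r.hand_in(): hands the job in; it is judged then, once.
The state is a dict: "t": time; "joint_positions": joint angles; "qvel": joint speeds; "joint_torque": joint torques, N m; "tool_pos": TCP position; "orientation": TCP orientation; "wrist_force": force on the tool from outside, world axes, zero at the start; "torque": the same for the moment, N m; "finger_gap": finger opening in m; "finger_force": force on a finger pad.
Only numpy, scipy, OpenCV 4.12 (cv2) and the standard library are available. Lean on these libraries where they do the work, as an engineer would, in place of code of your own. Each camera call takes 0.05 s, during which the arm holds its last target. There are 200 camera calls.

TASK

Lay the ribbed steel straightedge flat on the magnetic layout plate, flush along the brass blank's open long edge (the one away from the switch box) and roughly centred on it. Then switch the magnet on by turning the black knob clockwise until it clicks past its detent and stays there, and let go. Leave the other things on the table where they are.

Things in the scene. Friction and masses are not known exactly. Their poses are not given: they have to be found in the camera images.
- plate: Magnetic layout plate, a fixed steel slab 170 (x) x 240 (y) mm, top face 25 mm above the table. Origin: centre of its underside, on the table; its -x side faces the robot.
- blank: Flat brass cuff blank, 45 (x) x 160 (y) x 6 mm, pinned to the layout plate (it cannot move) by two low pins near its ends, heads 4 mm above its top face. Origin: centre of its underside, which lies on the plate's top. Its open long edge, towards the robot and away from the switch box, is the face at local x = -22.5 mm; the edge runs along local y.
- straightedge: Steel straightedge with a raised grip rib: flat base 40 (x) x 180 (y) x 5 mm, and along its middle an upright aluminium rib 12 (x) x 110 (y) mm reaching 36 mm above the underside. 0.3 kg, loose, lying flat on the table to the left or right of the plate at the start. Origin: centre of its underside; long edges at local x = +-20 mm; both ends and edges are alike.
- rib_grip (a point): Middle of the straightedge's rib, 30 mm above its underside, where it can be gripped across the rib (closing along its local x).
- end_a (a point): Point on the middle line of the straightedge's underside, 60 mm towards its +y end.
- end_b (a point): Point on the middle line of the straightedge's underside, 60 mm towards its -y end.
- switchbox: Grey switch box fixed behind the plate, about 125 (x) x 116 (y) mm, its control face sloped: the face's normal leans 27 degrees from vertical towards the box's -x (the robot). Highest point about 148 mm above the table, without the knob. Origin: centre of its underside, on the table.
- knob_grip (a point): On the axis of the black switch knob, 32 mm out from the sloped face. The knob is a bar 70 mm long, 14 mm wide, its top 44 mm out from the face, on a round skirt 64 mm across and 8 mm thick. Axes turn with the knob: z is the knob's axis, out of the face; x runs along the bar; y across it (grip along y).
- knob (a joint): Angle of the switch knob (rad): 0 = off (bar pointing straight up the slope), growing clockwise as seen facing the sloped face. A stiff over-centre spring detent resists (about 0.15 N m) up to its crest at 0.52, then snaps on to its rest at 1.05 = on; it stops there. Let go before the crest it springs back.
- bead_tub: Clear square tub of black beads, 100 x 100 x 55 mm; loose bystander. Origin: centre of its underside.
- pliers: Pliers with black handles, about 160 mm long; loose bystander. Origin: centre of its underside.
- black_jar: Black round jar, 90 mm across, 60 mm high; loose bystander. Origin: centre of its underside.
- wire_spool: Small spool of copper wire, 50 mm across, 30 mm high, beside the switch box; loose bystander. Origin: centre of its underside.
- tin: Flat round metal tin, 72 mm across, 28 mm high; loose bystander. Origin: centre of its underside.
There are look-alikes about, which are no part of the job. Several things have the shape of the switchbox; the one meant has the colours described above.

How it is judged:
By the outcome, as a careful person would: the job done as asked, in the order asked, and still so for the second after the job is handed in, with the robot touching nothing.
It also fails if it takes over 64 s, if anything falls off the work surface, if the arm or the gripper's body presses on something with over 40 N, if the wrist force passes 120 N, or if a joint passes its speed limit or range.

## Working session

There is one attempt and no reset: what is moved stays moved. The work goes in short steps, Python scripts to look and compute and a tool call to move; the robot and the scene stay as the last step left them, time stands still between calls to the robot, and variables do not carry over. Pictures are saved under pics/ and viewed, at most 10 in all, crops included, and the job is handed in when it is done.

Besides the shell and the picture viewer there is one more tool, called after ">>>" as name([rows], argument=value, ...), one row to a line, values as JSON. play_rows: Moves the arm, as the interface text tells. Its arguments: {"type":"object","properties":{"hand":{"type":"array","items":{"type":"number"}},"translation":{"type":"array","items":{"type":"array","items":{"type":"number"}}},"twist":{"type":"array","items":{"type":"number"}},"grip_force":{"type":"number"}},"required":["hand","translation","twist"]}

```bash
mkdir -p pics; ls; python3 - <<'E'
from station import r
import cv2,numpy as np
s=r.read_state();print(s)
for n in("scene","side"):
    im,d=r.camera(n);cv2.imwrite(f"pics/{n}0.png",im);np.save(f"pics/{n}0.npy",d)
    p=r.camera_params(n);print(n,p,(d>0).mean())
E
```

```text
pics
{'t': 0.0, 'joint_positions': array([ 1.51263077e+00,  2.55717996e-01,  1.06995185e-01, -4.71425573e-04,
       -1.42391734e+00, -2.84607057e-01]), 'qvel': array([-0.00094578, -0.00043963,  0.00171687,  0.00116595, -0.00025453,
       -0.00097273]), 'joint_torque': array([ 4.10780540e-04, -3.86629951e+01,  2.37939048e+01,  5.36528662e+00,
       -6.20173654e-03, -3.05061299e-06]), 'tool_pos': array([0.18462969, 0.51754532, 0.23040791]), 'orientation': array([ 9.42348846e-04,  9.85342915e-01, -1.70582637e-01, -1.27493537e-04]), 'wrist_force': array([ 0.76762786, -0.18113787, -0.33763729]), 'torque': array([ 0.01554599, -0.00313813,  0.0132405 ]), 'finger_force': 0.0, 'finger_gap': 0.08522677831747141}
scene {'fov_y': 55.04265588166269, 'cx': 317.44402608779404, 'cy': 199.48775722659133, 'R': array([[ 0.40494216,  0.91433641, -0.0032822 ],
       [ 0.78634966, -0.35008648, -0.50901244],
       [-0.46655766,  0.20353964, -0.8607529 ]]), 't': array([-0.21930944, -0.33686827,  1.30046232])} 0.996140625
side {'fov_y': 52.81389643709517, 'cx': 318.1428311750656, 'cy': 205.2436088610616, 'R': array([[ 0.99673063, -0.07971394, -0.01318074],
       [-0.06013726, -0.62298734, -0.77991685],
       [ 0.05395881,  0.77815967, -0.62574434]]), 't': array([-0.5070267 ,  0.11387881,  1.2751139 ])} 0.99616796875
```

View pics/scene0.png

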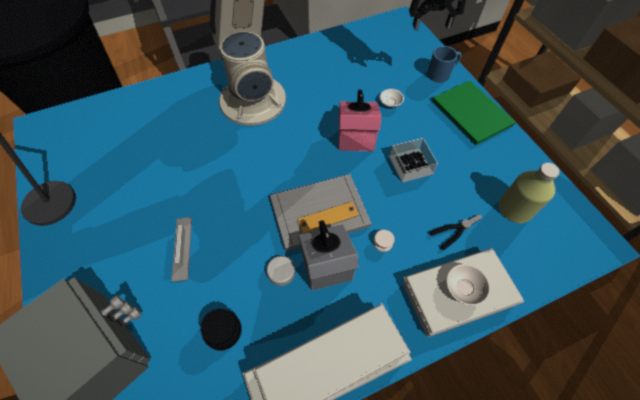

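View pics/side0.png

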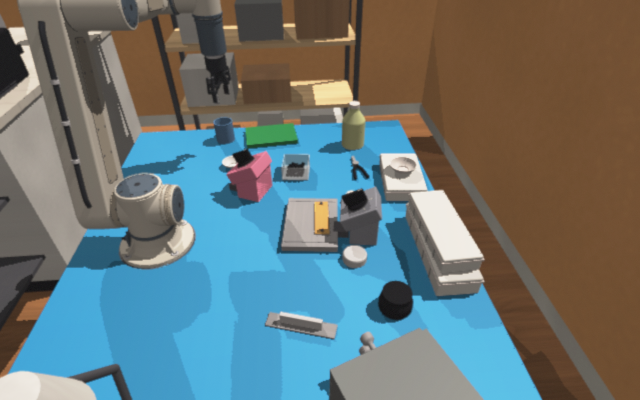

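Scene view: the straightedge is at about (181,250), right of the plate, which is at (320,210). The brass blank is at (328,217). The grey box is at (327,255) with its black knob at (323,235), and the red box is a look-alike. In the side view the straightedge is at (301,325), blank at (321,217), knob at (355,200).

```bash
cat > h.py <<'E'
import cv2,numpy as np
def ray(p,uv):
    f=200/np.tan(np.radians(p["fov_y"]/2)); uv=np.atleast_2d(uv).astype(float)
    d=np.c_[(uv[:,0]-p["cx"])/f,(uv[:,1]-p["cy"])/f,np.ones(len(uv))]
    return -p["R"].T@p["t"], d@p["R"]      # origin, directions (unit depth)
def plane(p,uv,z):
    o,d=ray(p,uv); return o+d*((z-o[2])/d[:,2])[:,None]
def cloud(p,dep):
    v,u=np.mgrid[:dep.shape[0],:dep.shape[1]]
    o,d=ray(p,np.c_[u.ravel(),v.ravel()])
    return (o+d*dep.reshape(-1,1)).reshape(*dep.shape,3)
def tri(p1,a,p2,b):
    o1,d1=ray(p1,a);o2,d2=ray(p2,b);d1=d1[0];d2=d2[0]
    s=np.linalg.lstsq(np.c_[d1,-d2],o2-o1,rcond=None)[0]
    A=o1+d1*s[0];B=o2+d2*s[1]; return (A+B)/2,np.linalg.norm(A-B)
def rect(P):  # long-axis angle, centre, sizes (mm)
    (c,s,a)=cv2.minAreaRect((P[:,:2]*1000).astype(np.float32))
    if s[0]<s[1]: a+=90;s=s[::-1]
    return np.round(c,1),np.round(s,1),round((a+90)%180-90,2)
E
cat > m.py <<'E'
from station import r
from h import *
for n in("scene","side"):
    im=cv2.imread(f"pics/{n}0.png");d=np.load(f"pics/{n}0.npy");p=r.camera_params(n);C=cloud(p,d)
    hsv=cv2.cvtColor(im,cv2.COLOR_BGR2HSV)
    x,y,z=C[...,0],C[...,1],C[...,2]
    blue=(hsv[...,0]>95)&(hsv[...,0]<115)&(hsv[...,1]>120)
    print(n,"table z",np.median(z[blue]))
    (u0,v0,u1,v1)=(165,210,198,288) if n=="scene" else (258,308,345,342)
    w=np.zeros(z.shape,bool);w[v0:v1,u0:u1]=1
    m=w&~blue; print(" straightedge all",rect(C[m&(z>0.002)]),np.percentile(z[m],[5,50,95]))
    t=m&(z>.028);print(" rib",rect(C[t]),np.median(z[t]),t.sum())
    b=(hsv[...,0]>12)&(hsv[...,0]<28)&(hsv[...,1]>150)&(z>.02)&(z<.045)&(x>.25)&(x<.8)&(abs(y)<.4)
    k,l,st,ce=cv2.connectedComponentsWithStats(b.astype(np.uint8));i=1+st[1:,4].argmax();b=l==i
    print(" blank",rect(C[b]),np.median(z[b]),b.sum(),ce[i])
    uv=np.argwhere(b)[:,::-1];print(" blank on plane",rect(plane(p,uv,.031)))
    bc=C[b][:,:2].mean(0)
    pl=(abs(x-bc[0])<.2)&(abs(y-bc[1])<.16)&(z>.018)&(z<.030)&~blue
    k,l,st,ce=cv2.connectedComponentsWithStats(pl.astype(np.uint8));i=1+st[1:,4].argmax();print(" plate",rect(C[l==i]),np.median(z[l==i]))
    kn=(hsv[...,2]<50)&(x>bc[0])&(x<bc[0]+.2)&(abs(y-bc[1])<.09)&(z>.1)
    k,l,st,ce=cv2.connectedComponentsWithStats(kn.astype(np.uint8));i=1+st[1:,4].argmax()
    K=C[l==i];print(" knob",K.mean(0),K.min(0),K.max(0),ce[i],len(K))
    gb=(x>bc[0]+.02)&(x<bc[0]+.25)&(abs(y-bc[1])<.09)&(z>.05)&~kn&(hsv[...,1]<60)
    G=C[gb];print(" box",G.min(0),G.max(0),rect(G),len(G))
E
python3 m.py
```

```text
scene table z 3.7871173813264214e-05
 straightedge all (array([ 663.7, -302.9]), array([629.7, 118.3]), 11.52) [0.00150915 0.00576877 0.03664722]
 rib (array([ 681.2, -287.2]), array([593.2,  64.7]), 14.4) 0.03549707402005009 213
 blank (array([524.3,  38.3]), array([158. ,  43.7]), 86.21) 0.0309908853077272 741 [327.52766532 216.63157895]
 blank on plane (array([524.6,  37.9]), array([156.9,  43.5]), 86.13)
 plate (array([488.6,  28.6]), array([240. , 172.7]), 83.33) 0.025046201762926268
 knob [ 0.62885509 -0.01982168  0.14002868] [ 0.58237868 -0.04897813  0.10097385] [0.65757777 0.01389674 0.17845638] [324.77281553 240.10291262] 515
 box [ 0.57332815 -0.05203082  0.0507385 ] [0.7080445  0.04862764 0.17643808] (array([640.6, -10.4]), array([125. , 100.7]), -9.34) 1420
side table z -0.0007943714843653416
 straightedge all (array([ 479.4, -621.4]), array([661.9, 173.9]), -81.31) [-0.00036363  0.00582401  0.03618797]
 rib (array([ 464.7, -642. ]), array([632.7, 101.3]), -84.7) 0.03478462879823496 239Traceback (most recent call last):
  File "m.py", line 14, in <module>
    k,l,st,ce=cv2.connectedComponentsWithStats(b.astype(np.uint8));i=1+st[1:,4].argmax();b=l==i
                                                                       ~~~~~~~~~~~~~~~^^
ValueError: attempt to get argmax of an empty sequence
```

```bash
sed -i 's/    x,y,z=C/    C[d<=0]=9\n    x,y,z=C/; s/z>0.002)\]/z>0.002)\&(z<.05)]/; s/t=m&(z>.028)/t=m\&(z>.028)\&(z<.045)/; s/hsv\[...,1\]>150)&(z>.02)/hsv[...,1]>110)\&(z>.02)/' m.py; sed -i 's/    print(n,"table/    print(hsv[217,321] if n=="side" else 0,C[217,321])\n&/' m.py; python3 m.py
```

```text
0 [0.5169837  0.02152237 0.02895336]
scene table z 3.7871173813264214e-05
 straightedge all (array([ 437.7, -349.3]), array([182.8,  42.5]), -17.61) [0.00150915 0.00576877 0.03664722]
 rib (array([ 438.9, -348.9]), array([110.6,  13.3]), -17.57) 0.03549170503867949 211
 blank (array([523.5,  38.8]), array([160.2,  47.5]), 86.47) 0.030967096055897536 835 [327.59520958 216.56407186]
 blank on plane (array([524.2,  38.1]), array([159.5,  46.2]), 86.38)
 plate (array([488.6,  28.6]), array([240. , 172.7]), 83.33) 0.025046201762926268
 knob [ 0.62885509 -0.01982168  0.14002868] [ 0.58237868 -0.04897813  0.10097385] [0.65757777 0.01389674 0.17845638] [324.77281553 240.10291262] 515
 box [ 0.57332815 -0.05170118  0.0507385 ] [0.7080445  0.04862764 0.17643808] (array([640.6, -10.4]), array([125. , 100.7]), -9.34) 1417
[ 19 143 237] [0.52089807 0.03100331 0.03216101]
side table z -0.0007943714843653416
 straightedge all (array([ 438.2, -348.7]), array([180.2,  50.7]), -18.87) [-0.00036363  0.00582401  0.03618797]
 rib (array([ 437.7, -351.9]), array([109.1,  15.3]), -16.74) 0.03472005584746096 235
 blank (array([521.2,  34.9]), array([161.4,  44.8]), 86.57) 0.02962590800917636 422 [321.21563981 217.64218009]
 blank on plane (array([521.2,  33.4]), array([156.7,  44.8]), 86.66)
 plate (array([505. ,  25.1]), array([248.4, 203. ]), 83.44) 0.023975657226690927
 knob [ 0.61814343 -0.02671737  0.13885356] [ 0.58333091 -0.05166245  0.10589449] [ 0.65168782 -0.00939884  0.17149543] [354.85885886 200.21321321] 333
 box [ 0.57090077 -0.05785798  0.08760844] [0.70546124 0.03775631 0.17472794] (array([638.5, -15.6]), array([126.6,  96.8]), -5.5) 474
```

Both views agree to about 3 mm and the heights and sizes match. The rib top is at z≈35, centre (438,-350), long axis at -17.5°. The blank is at (523,37), top at z≈31, long axis at 86.5°. Moving over the straightedge.

>>> play_rows([
  [3.3,4.57,0],
  [3.3,4.57,0],
  [3.3,4.57,0],
  [3.3,4.57,0],
  [3.3,4.57,0],
  [3.3,4.57,0],
  [3.3,4.57,0],
  [3.3,4.57,0],
], hand=[8.5,8.5,8.5,8.5,8.5,8.5,8.5,8.5], twist=[0,0,0,0,0,0,0,0])

```text
t: 1.1
tool_pos: [0.3104, 0.0832, 0.2313]
orientation: [-0.0, 0.985, -0.17, 0.0]
wrist_force: [2.2, 0.5, -0.3]
finger_gap: 0.0848
finger_force: 0.0
```

>>> play_rows([
  [3.3,4.57,0],
  [3.3,4.57,0],
  [3.3,4.57,0],
  [3.3,4.57,0],
  [3.3,4.57,0],
  [3.3,4.57,0],
  [3.3,4.57,0],
  [3.3,4.57,0],
  [0,0,0],
  [0,0,0],
], hand=[8.5,8.5,8.5,8.5,8.5,8.5,8.5,8.5,8.5,8.5], twist=[0,0,0,0,0,0,0,0,0,0])

```text
t: 2.35
tool_pos: [0.436, -0.348, 0.2306]
orientation: [-0.0, 0.985, -0.171, -0.001]
wrist_force: [0.3, -0.2, -0.6]
finger_gap: 0.0852
finger_force: 0.0
```

```bash
cat >> h.py <<'E'
def yaw(s):
    w,x,y,z=s["orientation"]; return np.arctan2(2*(x*y+w*z),1-2*(y*y+z*z))
def plan(s,tgt,yt=None):
    a=yaw(s);d=np.array(tgt)-s["tool_pos"]
    t=[d[0]*np.cos(a)+d[1]*np.sin(a), d[0]*np.sin(a)-d[1]*np.cos(a), -d[2]]
    print("pos",np.round(s["tool_pos"]*1000,1),"yaw",round(np.degrees(a),2),"| tool shift cm",np.round(np.array(t)*100,2),
      "twist",None if yt is None else round(float(-(np.radians(yt)-a)),3),"t",round(s["t"],2))
E
python3 - <<'E'
from station import r
from h import *
s=r.read_state();p=r.camera_params("wrist");im,d=r.camera("wrist")
cv2.imwrite("pics/w1.png",im);np.save("pics/w1.npy",d)
C=cloud(p,d);C[d<=0]=9
hsv=cv2.cvtColor(im,cv2.COLOR_BGR2HSV);print(d[200,320])
z=C[...,2];near=np.hypot(C[...,0]-.438,C[...,1]+.35)<.12
t=near&(z>.028)&(z<.045);print("rib",rect(C[t]),np.median(z[t]))
uv=np.argwhere(t)[:,::-1];print("plane",rect(plane(p,uv,.036)))
b=near&(z>.003)&(z<.045);print("all",rect(C[b]))
plan(s,[.438,-.35,.13],-17.5);print(s["joint_positions"])
E
```

```text
0.35174692
rib (array([ 437.4, -350.4]), array([109.3,  12. ]), -17.57) 0.03591889442408233
plane (array([ 437.6, -350.5]), array([109. ,  11.9]), -17.59)
all (array([ 422.9, -395. ]), array([180.4, 133.7]), -17.58)
pos [ 436.  -348.   230.6] yaw -19.68 | tool shift cm [ 0.26  0.12 10.06] twist -0.038 t 2.35
[-3.93337086e-01  2.72011065e-01  1.29278770e-01 -3.32191529e-04
 -1.42952149e+00  1.62074907e+00]
```

View pics/w1.png

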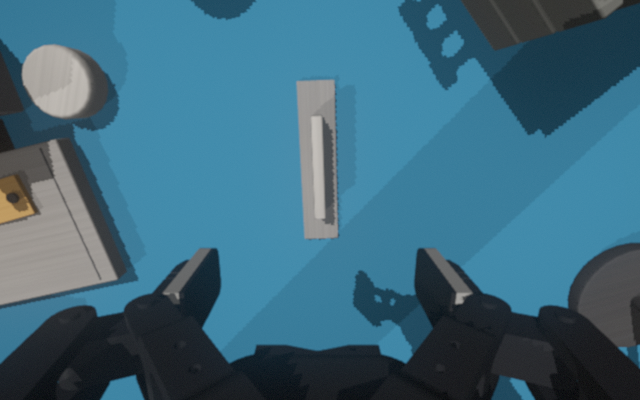

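Wrist view: the straightedge is centred at about (318,160), upright in the picture, with the fingers either side and nothing near it. The three views agree. Descending and gripping.

>>> play_rows([
  [0.22,0.18,5],
  [0,0,5],
  [0,0,5],
  [0,0,4.5],
  [0,0,2.3],
  [0,0,0],
  [0,0,0],
  [0,0,0],
  [0,0,0],
  [0,0,0],
  [0,0,0],
  [0,0,0],
], hand=[8.5,8.5,8.5,8.5,8.5,8.5,0,0,0,0,0,0], twist=[-0.036,0,0,0,0,0,0,0,0,0,0,0], grip_force=60)

```text
t: 3.9
tool_pos: [0.4382, -0.3508, 0.0139]
orientation: [0.0, 0.988, -0.153, 0.0]
wrist_force: [-1.3, 1.0, 6.0]
finger_gap: 0.011
finger_force: 61.3
```

>>> play_rows([
  [0,0,-4],
  [0,0,-5],
  [0,0,-2],
  [0,0,0],
  [0,0,0],
  [0,0,0],
  [0,0,0],
  [0,0,0],
  [0,0,0],
  [0,0,0],
  [0,0,0],
  [0,0,0],
], hand=[0,0,0,0,0,0,0,0,0,0,0,0], twist=[0,0,0.13,0.17,0.17,0.17,0.17,0.17,0.17,0.175,0,0])

```text
t: 5.4
tool_pos: [0.4375, -0.3503, 0.1226]
orientation: [-0.0, -0.686, 0.727, 0.001]
wrist_force: [0.4, -0.9, -3.1]
finger_gap: 0.0108
finger_force: 60.1
```

```bash
python3 - <<'E'
from station import r
from h import *
plan(r.read_state(),[.470,-.06,.16],-93.5)
E
```

```text
pos [ 437.5 -350.3  122.6] yaw -93.31 | tool shift cm [-29.17  -1.57  -3.74] twist 0.003 t 5.4
```

>>> play_rows([
  [-4.89,-0.06,0],
  [-4.89,-0.06,0],
  [-4.89,-0.06,0],
  [-4.89,-0.06,0],
  [-4.89,-0.06,0],
  [-4.89,-0.06,0],
  [-4.89,-0.06,0],
  [-4.89,-0.06,1.2],
  [0,0,0],
  [0,0,0],
], hand=[0,0,0,0,0,0,0,0,0,0], twist=[0.003,0,0,0,0,0,0,0,0,0])

```text
t: 6.65
tool_pos: [0.4673, 0.0395, 0.1112]
orientation: [-0.0, -0.685, 0.729, 0.0]
wrist_force: [0.0, 0.7, -4.5]
finger_gap: 0.0109
finger_force: 60.0
```

```bash
cat > m2.py <<'E'
from station import r
from h import *
import sys
s=r.read_state();p=r.camera_params("wrist");im,d=r.camera("wrist")
cv2.imwrite(f"pics/{sys.argv[1]}.png",im)
C=cloud(p,d);C[d<=0]=9;x,y,z=C[...,0],C[...,1],C[...,2]
hsv=cv2.cvtColor(im,cv2.COLOR_BGR2HSV)
b=(hsv[...,0]>10)&(hsv[...,0]<30)&(hsv[...,1]>90)&(z>.02)&(z<.045)
if b.sum()>50: print("blank",rect(C[b]),np.median(z[b]),b.sum(),C[b].min(0),C[b].max(0))
u=s["tool_pos"][2]-.0139
m=(z>u-.004)&(z<u+.012)&(abs(x-s["tool_pos"][0])<.05)&(abs(y-s["tool_pos"][1])<.12)&~b
if m.sum()>50: print("str base",rect(C[m]),np.median(z[m]),m.sum(),C[m].min(0),C[m].max(0))
plan(s,[.4806,.0396,.0389+.002],-93.5)
E
python3 m2.py w2
```

```text
blank (array([523.2,  30.8]), array([144.4,  47.6]), 86.27) 0.031069149764841944 12046 [ 0.49519243 -0.04236909  0.02330833] [0.54843293 0.10325032 0.0366398 ]
str base (array([465.7,  24.7]), array([150.2,  40.3]), 86.61) 0.10244273538662962 13461 [ 0.44144125 -0.05132683  0.09980587] [0.48656514 0.09975972 0.10902573]
pos [467.3  39.5 111.2] yaw -93.53 | tool shift cm [-0.09 -1.33  7.03] twist -0.001 t 6.65
```

View pics/w2.png

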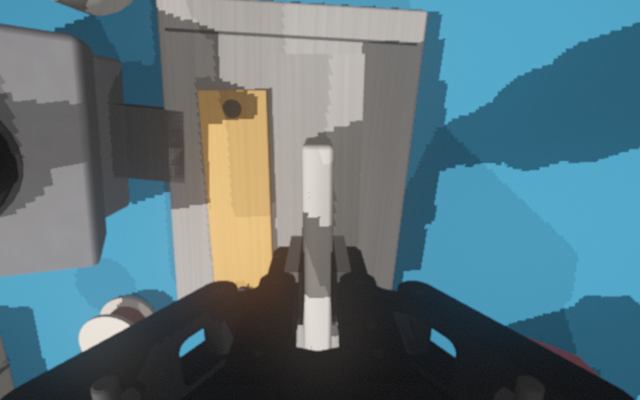

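The wrist view shows the blank from (200,90) to (270,285) with a clear edge at u≈272. The straightedge and rib hang at u≈318, parallel to it. Next I'll fit the two facing edges.

```bash
cat > m3.py <<'E'
from station import r
from h import *
import sys
s=r.read_state();p=r.camera_params("wrist");im,d=r.camera("wrist")
C=cloud(p,d);C[d<=0]=9;x,y,z=C[...,0],C[...,1],C[...,2]
hsv=cv2.cvtColor(im,cv2.COLOR_BGR2HSV)
b=(hsv[...,0]>10)&(hsv[...,0]<30)&(hsv[...,1]>90)&(z>.027)&(z<.045)
zt=s["tool_pos"][2]-.0139+.005
m=(abs(z-zt)<.004)&(abs(x-s["tool_pos"][0])<.05)&(abs(y-s["tool_pos"][1])<.12)&~b
zs=np.median(z[m])
def edge(M,side,h,nm):
    Q=[]
    for v in range(400):
        u=np.flatnonzero(M[v])
        if len(u)>8: Q.append(plane(p,[u.max()+.5 if side>0 else u.min()-.5,v],h)[0])
    Q=np.array(Q)
    for _ in range(4):
        k=np.polyfit(Q[:,1],Q[:,0],1);e=Q[:,0]-np.polyval(k,Q[:,1]);Q=Q[abs(e)<max(.0008,1.5*np.median(abs(e)))]
    print(nm,"x at y=0,.04,.08:",np.round(1000*np.polyval(k,[0,.04,.08]),1),"slope deg",round(np.degrees(np.arctan(k[0])),2),"n",len(Q),"y",Q[:,1].min().round(3),Q[:,1].max().round(3),"z",h)
edge(b,1,.031,"blank open");edge(b,-1,.031,"blank far")
edge(m,-1,zs,"str +x");edge(m,1,zs,"str -x")
print("blank y end",C[b][:,1].min(),"str y end",y[m].min(),np.unique(np.argwhere(m)[:,0])[[0,-1]])
plan(s,[.4806,.0396,.0389+.002],-93.5)
E
python3 m3.py
```

```text
blank open x at y=0,.04,.08: [497.3 500.3 503.3] slope deg 4.27 n 108 y -0.035 0.04 z 0.031
blank far x at y=0,.04,.08: [542.2 544.8 547.4] slope deg 3.71 n 139 y -0.042 0.062 z 0.031
str +x x at y=0,.04,.08: [484.4 486.9 489.4] slope deg 3.59 n 158 y -0.052 0.02 z 0.1025683433098801
str -x x at y=0,.04,.08: [444.4 446.9 449.4] slope deg 3.64 n 160 y -0.049 0.025 z 0.1025683433098801
blank y end -0.042307937882424734 str y end -0.0518496062015287 [ 53 347]
pos [467.4  39.1 111.4] yaw -93.62 | tool shift cm [-0.14 -1.31  7.05] twist -0.002 t 6.7
```

>>> play_rows([
  [0,-1.0,0],
  [0,0,3.0],
  [0,0,2.5],
  [0,0,1.2],
  [0,0,0],
  [0,0,0],
], hand=[0,0,0,0,0,0], twist=[0.003,0,0,0,0,0])

```text
t: 7.5
tool_pos: [0.4785, 0.039, 0.0453]
orientation: [0.001, -0.683, 0.73, -0.001]
wrist_force: [0.4, -0.2, -3.4]
finger_gap: 0.0106
finger_force: 60.0
```

```bash
python3 m3.py; python3 -c "
from station import r
print(r.read_state()['wrist_force'])"
```

```text
blank open x at y=0,.04,.08: [497.6 500.8 503.9] slope deg 4.5 n 99 y -0.038 0.044 z 0.031
blank far x at y=0,.04,.08: [542.3 545.  547.7] slope deg 3.85 n 206 y -0.043 0.062 z 0.031
str +x x at y=0,.04,.08: [495.4 494.6 493.7] slope deg -1.21 n 62 y -0.01 0.097 z 0.03642015310697427
str -x x at y=0,.04,.08: [455.3 458.  460.7] slope deg 3.86 n 160 y -0.049 0.025 z 0.03642015310697427
blank y end -0.04269611477904333 str y end -0.051850412600694326 [ 53 347]
pos [478.5  39.   45.3] yaw -93.83 | tool shift cm [-0.08 -0.21  0.44] twist -0.006 t 7.5
[-0.26499809 -0.10391283 -2.86680868]
```

>>> play_rows([
  [0,0,0.35],
  [0,0,0.2],
  [0,0,0],
  [0,-0.15,0],
  [0,-0.1,0],
  [0,-0.1,0],
  [0,0,0],
  [0,0,0],
], hand=[0,0,0,0,0,0,0,0], twist=[0,0,0,0,0,0,0,0])

```text
t: 8.55
tool_pos: [0.4807, 0.0386, 0.0389]
orientation: [-0.0, -0.683, 0.73, 0.0]
wrist_force: [-4.6, 0.7, 4.2]
finger_gap: 0.0108
finger_force: 61.0
```

```bash
python3 m3.py; python3 -c "
from station import r
s=r.read_state();print(s['wrist_force'],s['torque'])"
```

```text
blank open x at y=0,.04,.08: [498.3 501.7 505. ] slope deg 4.81 n 113 y -0.037 0.04 z 0.031
blank far x at y=0,.04,.08: [542.3 545.  547.7] slope deg 3.83 n 206 y -0.043 0.058 z 0.031
str +x x at y=0,.04,.08: [506.1 494.6 483.1] slope deg -16.01 n 90 y -0.075 0.034 z 0.030006125875834178
str -x x at y=0,.04,.08: [437.  440.1 443.1] slope deg 4.32 n 56 y -0.068 0.037 z 0.030006125875834178
blank y end -0.04262572266105593 str y end -0.07579413494473128 [  0 347]
pos [480.7  38.6  38.9] yaw -93.84 | tool shift cm [-0.1   0.02 -0.2 ] twist -0.006 t 8.55
[-3.82560378  0.79139311  4.09903971] [ 0.15634941  1.53514154 -0.00319706]
```

>>> play_rows([
  [0,-0.1,-0.05],
  [0,-0.1,0],
  [0,0,0],
  [0,0,0],
], hand=[0,0,0,0], twist=[0,0,0,0])

```text
t: 9.1
tool_pos: [0.4808, 0.0386, 0.039]
orientation: [-0.001, -0.683, 0.731, 0.001]
wrist_force: [-10.5, 3.0, 7.4]
finger_gap: 0.0108
finger_force: 61.8
```

>>> play_rows([
  [0,0.2,-0.1],
  [0,0,0],
  [0,0,0],
  [0,0,0],
  [0,0,0],
  [0,0,-3],
  [0,0,-5],
  [0,0,-5],
], hand=[0,0,2.5,3.5,4,4,4,4], twist=[0,0,0,0,0,0,0,0])

```text
t: 10.1
tool_pos: [0.4809, 0.0385, 0.1719]
orientation: [0.0, -0.683, 0.73, -0.0]
wrist_force: [1.3, -0.5, 0.3]
finger_gap: 0.0403
finger_force: 0.0
```

>>> play_rows([
  [-4,0,-5],
  [0,4,0],
  [0,4,0],
  [0,0,0],
  [0,0,0],
  [0,0,0],
  [0,0,0],
], hand=[4,4,4,4,4,4,4], twist=[0,0,0,0,0,0,0])

```text
t: 10.98
tool_pos: [0.4042, 0.0829, 0.2188]
orientation: [-0.0, -0.683, 0.731, 0.0]
wrist_force: [-0.4, -0.3, 1.0]
finger_gap: 0.04
finger_force: 0.0
```

```bash
cat > m4.py <<'E'
from station import r
from h import *
import sys
s=r.read_state();p=r.camera_params("wrist");im,d=r.camera("wrist")
cv2.imwrite(f"pics/{sys.argv[1]}.png",im)
C=cloud(p,d);C[d<=0]=9;x,y,z=C[...,0],C[...,1],C[...,2]
hsv=cv2.cvtColor(im,cv2.COLOR_BGR2HSV)
b=(hsv[...,0]>10)&(hsv[...,0]<30)&(hsv[...,1]>90)&(z>.027)&(z<.045)
print("blank",rect(C[b]),b.sum())
m=(z>.0278)&(z<.0335)&(abs(x-.47)<.08)&~b&(x<.499);print("str base",rect(C[m]),np.median(z[m]),m.sum())
t=(z>.05)&(z<.07)&(abs(x-.48)<.05)&(abs(y-.04)<.12);print("rib",rect(C[t]),np.median(z[t]),t.sum())
# knob
k=(hsv[...,2]<70)&(z>.1)&(z<.2)&(x>.55)&(x<.70)&(abs(y+.015)<.06)
K=C[k];print("dark",len(K),K.min(0),K.max(0))
np.save(f"pics/{sys.argv[1]}.npy",C)
plan(s,[.56,-.02,.25],-93.5);print(s["joint_positions"])
E
python3 m4.py w4
```

```text
blank (array([522.6,  37.8]), array([157.9,  45.1]), 86.19) 6933
str base (array([461.3, 123.9]), array([353.8,  75.1]), -88.35) 0.030056962270233023 4946
rib (array([479.6,  39.4]), array([110.2,  12.6]), 86.2) 0.060717239419639635 1890
dark 3659 [ 0.57703871 -0.05013413  0.10407334] [0.62831412 0.0151929  0.15194547]
pos [404.2  82.9 218.8] yaw -93.88 | tool shift cm [  9.21 -16.24  -3.12] twist -0.007 t 10.97
[ 5.85867531e-01 -1.56566493e-02 -2.36894292e-01  3.74617047e-05
 -1.35031633e+00 -6.53545956e-01]
```

View pics/w4.png

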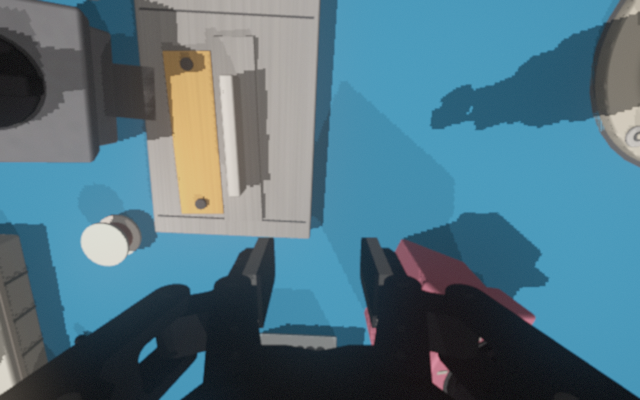

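Wrist view: the straightedge lies against the blank, with its rib from (228,75) to (235,195) parallel to it. The measured perpendicular offset is 43.0 mm against 42.5 expected. The end offset is about 1 mm, so it is placed. Now I'll look at the knob.

>>> play_rows([
  [0,0,-5],
  [0,0,-4],
  [0.7,-6,0],
  [0.7,-6,0],
  [0.7,-5.8,0],
  [0,0,0],
  [0,0,0],
], hand=[0,0,0,0,0,0,0], twist=[0,0,0,0,0,0,0])

```text
t: 11.9
tool_pos: [0.5802, 0.0498, 0.3084]
orientation: [-0.001, -0.683, 0.731, 0.0]
wrist_force: [-0.4, -0.7, -0.0]
finger_gap: 0.0003
finger_force: 0.0
```

```bash
python3 m4.py w5; python3 - <<'E'
import numpy as np,cv2
from h import *
C=np.load("pics/w5.npy");im=cv2.imread("pics/w5.png");hsv=cv2.cvtColor(im,cv2.COLOR_BGR2HSV)
x,y,z=C[...,0],C[...,1],C[...,2]
w=(z>.07)&(z<.2)&(x>.55)&(x<.72)&(y>-.085)&(y<.065)
g=C[w&(hsv[...,2]>75)&(hsv[...,1]<60)]
# RANSAC-ish face plane: seek normals leaning 27 deg to -x
rng=np.random.default_rng(0);best=(0,)
for _ in range(800):
    q=g[rng.choice(len(g),3)];n=np.cross(q[1]-q[0],q[2]-q[0]);L=np.linalg.norm(n)
    if L<1e-5: continue
    n/=L*np.sign(n[2]) if n[2] else L
    if abs(np.degrees(np.arccos(n[2]))-27)>5: continue
    c=(abs((g-q[0])@n)<.001).sum()
    if c>best[0]: best=(c,n,q[0])
c,n,q=best;f=g[abs((g-q)@n)<.0015];o=f.mean(0);n=np.linalg.svd(f-o)[2][2];n*=np.sign(n[2])
print("face",c,len(g),"n",n,"lean",np.degrees(np.arccos(n[2])),"yaw",np.degrees(np.arctan2(-n[1],-n[0])),"o",o)
P=C[w];h=(P-o)@n
l=np.cross([0,0,1],n);l/=-np.linalg.norm(l);u=np.cross(l,n);u*=np.sign(u[2])
print("u",u,"l",l)
for a,b,s in((.004,.012,"skirt"),(.040,.048,"bar top")):
    Q=P[(h>a)&(h<b)];
    if len(Q)<20: print(s,len(Q));continue
    A=np.c_[(Q-o)@u,(Q-o)@l];c,sz,an=rect(np.c_[A]);H=np.median((Q-o)@n)
    print(s,len(Q),"u,l",c,sz,an,"h",H,"world",o+u*c[0]/1e3+l*c[1]/1e3+n*H,"at face",o+u*c[0]/1e3+l*c[1]/1e3)
E
```

```text
blank (array([522.8,  37.9]), array([158.7,  44.3]), 86.08) 4236
str base (array([459.9,  29.9]), array([203.8,  89.3]), 82.95) 0.030134990993780086 2985
rib (array([480. ,  38.4]), array([109.1,  12.3]), 86.09) 0.060742107413713414 1096
dark 4027 [ 0.57822617 -0.04952414  0.10028978] [0.65704416 0.01560397 0.17626452]
pos [580.2  49.8 308.4] yaw -93.88 | tool shift cm [7.1  1.55 5.84] twist -0.007 t 11.9
[ 3.54101045e-01  3.16683167e-01  3.85125887e-01  2.22599604e-04
 -1.64063101e+00 -4.21866022e-01]
face 7937 10909 n [-0.44726035  0.07394366  0.89134198] lean 26.957633733399433 yaw -9.387555025260406 o [ 0.63601218 -0.02161476  0.12431563]
u [ 0.87940478 -0.14538828  0.45333154] l [ 0.16311167  0.98660761 -0.        ]
skirt 2386 u,l [-8.8  3.2] [63.  62.9] -32.38 h 0.00901645092321159 world [ 0.62476268 -0.01651149  0.12836305] at face [ 0.62879538 -0.0171782   0.12032631]
bar top 1288 u,l [-8.8  3.1] [69.7 14.1] 0.28 h 0.044780197118874654 world [ 0.60875066 -0.01396565  0.16024078] at face [ 0.62877907 -0.01727686  0.12032631]
```

View pics/w5.png

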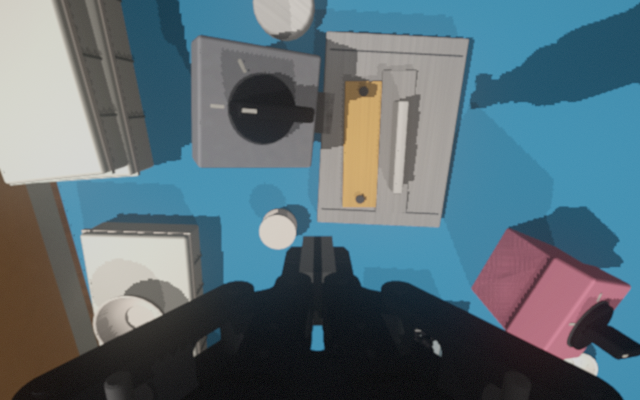

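The picture shows the knob at (265,108), its bar pointing up the slope (image left). The "on" tick is at (242,65), to the robot's right. The skirt measures 63 mm and the bar 70x14 mm, at 44.8 mm out, and the face leans 27.0°, so everything matches. I'll push the bar's upper end to the robot's right with closed fingers.

>>> play_rows([
  [0,0,0],
  [1.25,-3.9,0],
  [1.25,-3.9,0],
  [0,0,5],
  [0,0,5],
  [0,0,2.5],
  [0,0,0],
  [0,0,0],
], hand=[0,0,0,0,0,0,0,0], twist=[0.096,0,0,0,0,0,0,0])

```text
t: 12.95
tool_pos: [0.6535, 0.013, 0.187]
orientation: [0.002, -0.647, 0.762, -0.001]
wrist_force: [0.1, 0.6, 0.6]
finger_gap: 0.0003
finger_force: 0.0
```

```bash
python3 - <<'E'
from station import r
from h import *
plan(r.read_state(),[.6530,.0123,.157],-99.4)
E
```

```text
pos [653.5  13.  187. ] yaw -99.3 | tool shift cm [0.08 0.03 3.  ] twist 0.002 t 12.95
```

>>> play_rows([
  [0,0,2.0],
  [0,0,0.8],
  [0,0,0],
  [0.5,0,0],
  [0.5,0,0],
  [0.5,0,0],
  [0.5,0,0],
  [0.4,0,0],
  [0,0,0],
], hand=[0,0,0,0,0,0,0,0,0], twist=[0,0,0,0,0,0,0,0,0])

```text
t: 14.08
tool_pos: [0.6496, -0.0111, 0.1567]
orientation: [0.001, -0.647, 0.762, -0.001]
wrist_force: [1.5, 2.0, 2.2]
finger_gap: -0.0001
finger_force: 1.6
```

>>> play_rows([
  [0.4,0,0],
  [0.4,0,0],
  [0.4,0,0],
  [0.4,0,0],
  [0.4,0,0],
  [0,0,0],
], hand=[0,0,0,0,0,0], twist=[0,0,0,0,0,0])

```text
t: 14.82
tool_pos: [0.6456, -0.031, 0.156]
orientation: [-0.0, -0.647, 0.762, 0.0]
wrist_force: [0.0, -0.4, -0.1]
finger_gap: -0.0002
finger_force: 0.0
```

```bash
cat > k.py <<'E'
from station import r
from h import *
o=np.array([.6288,-.0172,.1203]);n=np.array([-.44726,.07394,.89134]);u=np.array([.8794,-.14539,.45333]);l=np.array([.16311,.98661,0])
for nm in("wrist","scene","side"):
    p=r.camera_params(nm);im,d=r.camera(nm);C=cloud(p,d);C[d<=0]=9
    P=C.reshape(-1,3)-o;v=im.max(2).ravel();h=P@n;k=(abs(h-.0445)<.004)&(np.hypot(P@u,P@l)<.045)&(v<90)
    if k.sum()>15: print(nm,k.sum(),"u,l rect",rect(np.c_[P[k]@u,P[k]@l]))
    cv2.imwrite(f"pics/k_{nm}.png",im)
print(r.read_state()["tool_pos"],r.read_state()["wrist_force"])
E
python3 k.py
```

```text
wrist 2002 u,l rect (array([14.6, -8.8]), array([47.8, 29.7]), -61.13)
scene 19 u,l rect (array([ 16.8, -26.3]), array([12.2,  9.2]), -10.08)
side 55 u,l rect (array([ 3.1, -8.3]), array([71.8, 27.4]), -40.45)
[ 0.64569425 -0.03056367  0.15605777] [0.07654827 0.36746799 0.03470133]
```

The force has gone to zero, so it has probably snapped over. Retreating and checking.

>>> play_rows([
  [-0.3,0,-2],
  [0,0,-5],
  [0,0,-5],
  [-4,5,-3],
  [-4,5,0],
  [0,0,0],
  [0,0,0],
  [0,0,0],
], hand=[0,0,0,0,0,0,0,0], twist=[0,0,0,0,0,0,0,0])

```text
t: 15.98
tool_pos: [0.5671, 0.0602, 0.3022]
orientation: [-0.0, -0.647, 0.763, 0.0]
wrist_force: [0.4, -0.4, -0.2]
finger_gap: 0.0
finger_force: 0.0
```

```bash
python3 k.py; python3 m4.py w6
```

```text
wrist 1325 u,l rect (array([-0.3, -0.1]), array([69.5, 14.6]), -60.23)
scene 128 u,l rect (array([2.8, 1. ]), array([69.1, 14.9]), -61.91)
side 44 u,l rect (array([-1.4, -3.2]), array([65.2, 11.5]), -56.84)
[0.56701162 0.06014412 0.30207036] [ 0.33037274 -0.23898322  0.49089204]
blank (array([522.8,  37.9]), array([158.7,  44.1]), 86.23) 4436
str base (array([451.9, 115.2]), array([386.8,  94.4]), -86.92) 0.030127911496942383 3280
rib (array([480. ,  38.7]), array([109.6,  12.3]), 86.03) 0.06083200056105681 1129
dark 4217 [ 0.59468314 -0.05199995  0.10607173] [0.65618929 0.01898513 0.17048627]
pos [567.   60.1 302.1] yaw -99.42 | tool shift cm [ 8.02 -0.62  5.21] twist -0.103 t 16.12
[ 3.79917539e-01  2.89711919e-01  3.32045970e-01  4.76588448e-05
 -1.61397852e+00 -5.44291641e-01]
```

View pics/w6.png

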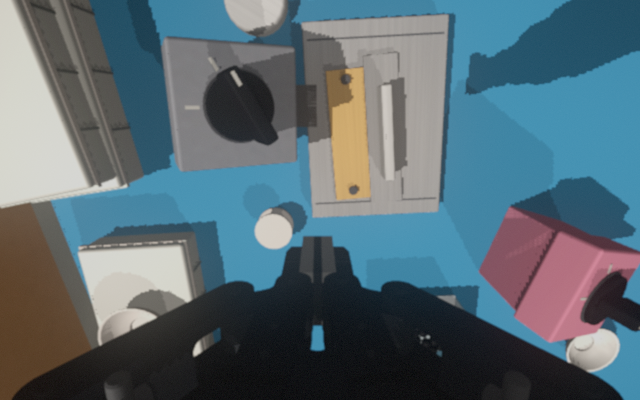

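The knob at (240,105) now points at the "on" tick, measuring 60° = 1.05 rad. The straightedge still lies against the blank, with its rib centre at (480,38.7) and parallel to 0.2°. The gripper is clear, so I'm handing in.

```bash
python3 -c "
from station import r
print(r.hand_in())"
```

```text
the job is handed in; nothing more can be done
None
```

The straightedge lies flat on the plate, flush along the blank's open long edge and about 1 mm off centre; the knob is turned clockwise to its on position (about 1.05 rad), and I handed the job in at about 16 s of the 64 s allowed with the robot touching nothing.

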